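# Reset the paper stop on a print registration board

## Task

Move the paper stop on the registration board to the notch that has the tall round-headed pin behind it: squeeze the stop's release lever against its grip plate, keep it squeezed while you slide the stop along the rail to that notch, then let go so that the lever springs back and the stop is latched there.

Things in the scene. Friction and masses are not known exactly. Their poses are not given: they have to be found in the camera images.
- stop_handle (a point): Pinch point, 105 mm above the table, on the sliding grey stop: two upright plates 30 mm wide, 125 mm tall. Fixed grey grip plate, outer face at x=-17 mm; steel release lever (far side, hinged at its foot), outer face at x=+33 mm at rest, +17 squeezed. Squeeze along x from above. x: away from robot, square to the rail; y: along rail; z up. The notched rack, 76 mm high, spans x=27 to 50 mm.
- release (a joint): Release lever, rad: 0 at rest (leaning away from the grip plate, its tooth in a notch), 0.2 fully squeezed (upright, at its stop). The tooth clears the rack above 0.17; let go between notches it stays near 0.16. It springs back: 6 N at the pinch point to start it, 11 N to hold it squeezed.
- stop (a joint): Slide of the stop along the plywood board's rail, m: 0 at the middle notch (where it starts), grows along +y, range -0.115 to 0.115. Five notches 50 mm apart, 20 mm wide with rounded mouths; the tooth is 10 mm wide, so 5 mm of play either way. Friction 1.5 N; slides only while the lever is squeezed. The board is fixed to the table, up to 15 degrees askew.
- pin: Tall steel pin marking the wanted notch: 12 mm shaft, 18 mm flat round head, 60 mm tall, fixed in one of four sockets behind the rack, 70 mm beyond the pinch point in x and at its notch's y (not the middle one). The others hold low markers: 22 mm square block, 8 mm disc, 28 mm cone. Origin: centre of its underside, 15 mm above the table; axes parallel to stop_handle's.

How it is judged:
By the outcome, as a careful person would: the job done as asked, in the order asked, and still so for the second after the job is handed in, with the robot touching nothing.
It also fails if it takes over 35 s, if anything falls off the work surface, if the arm or the gripper's body presses on something with over 40 N, if the wrist force passes 120 N, or if a joint passes its speed limit or range.

## Robot

A 6-joint arm with a two-finger parallel gripper is mounted at the origin on the work surface. World frame = base frame: x ahead of the robot, y to its left, z up, the work surface at z = 0. Lengths are in m, angles in degrees, forces in N, time in s.
With the tool pointing down it reaches from about 0.4 to 0.825 m from the base axis. Payload 7 kg.
Tool frame: the origin (TCP) lies midway between the tips of the shut fingers; the grasp point (between the pads) lies ctrl.tcp_to_grasp behind it (ctrl.tcp_to_grasp is the distance from the TCP to the grasp point, in m); y points along the fingers, z is the direction in which the jaws open and shut, and the axes are right-handed (so a half turn about y gives the same grasp; the last joint's range is limited). The gripper opens to 88 mm and grips with 3 to 60 N. Pads are 19 mm wide; open, the fingers measure 130 mm over their backs; the gripper's body (78 mm by 193 mm) begins 47 mm behind the grasp point.
Start: joints at [-60.384, 20.546, 0.682, 0, -70.136, -16.507], TCP at [0.153, -0.657, 0.227] pointing down, gripper open.
Joint ranges: [-176.03, 176.03], [-82.01, 121.73], [-58.28, 71.71], [-173.87, 95.51], [-174.79, -0.11], [-173.66, 173.66]. Speed limits (degrees/s): [136.94, 136.94, 172.46, 180, 180, 180].

## Interface

Orientations are given as [roll, pitch, yaw] about the fixed x, y, z axes, in that order (R = Rz(yaw) Ry(pitch) Rx(roll)).
In Python, from plant import ctrl, snapshot, silhouettes gives the robot as it stands.
- The arm moves only by the shell command python3 -m pendant 'ROWS'. ROWS is JSON, a list that holds one entry, the list of rows, each a list of 7 numbers: the shift along the tool's x, y, z in cm, then the turn, a rotation vector about the tool's x, y, z in degrees, then the opening, from 0 (shut) to 1 (fully open). In form: [[[x, y, z, rx, ry, rz, hand], ...]]. A call has 1 to 12 rows; each row shifts and turns the commanded pose from where the row before left it, along the tool's axes as they then stand; what a row does not reach is not made up. A row lasts 1/12 s, in which the tool goes at most 41.7 mm and 7.16 degrees, less where a joint would pass 70% of its speed; a pose out of reach is approached as far as the arm can. A call with a gripper value outside its range is refused whole. The fingers move at their own pace and stop on an object; the grip force is fixed at half the most. Time passes only in rows, so rows that do not move let the fingers close. It gives the time, the measured TCP pose, the force and the opening at its end, in the units of the state.
- ctrl.get_obs(): the state, without advancing time (a new reading comes with each control period).
- snapshot(name): name is "scene" or "top" or "wrist"; returns a dict with "image" (480x640x3 uint8, red, green, blue), "camera_matrix" (3x3 intrinsics, pixels), "dist_coeffs" ([k1, k2, p1, p2, k3] as OpenCV has them; the pictures are not rectified), "eye" and "orientation" of the camera in the world; the wrist camera has in their place "mount" (4x4, takes a point from camera to tool coordinates, whose origin is the TCP and whose axes are the tool frame's). Camera axes: x right, y down, z forward; pixel columns grow to the right and rows downward; lengths in m; the calibration is good to about 2 mm. A picture is of the moment at which its call begins: read the wrist's pose just before it. There is no depth.
- ctrl.close_job(): hands the job in, once; it reports no verdict.
Trained networks look in a picture, given as the dict that the camera call returned (one of the last four; its "shot" number tells which), for a name from the list of things; names that differ only in an ending like _2 or _b are one class to them, and where a whole thing is asked for, a point or a joint stands for the part that bears it (a point fixed in the world has none). Each returns a list of dicts, best first, with "confidence" (0 to 1); they miss things now and then, are a little off and sometimes report something else, mostly with a low value. They report only what shows in the picture. A call takes as long as a camera call.
- silhouettes(picture, thing): "mask" (480x640 bool, what is visible of it) and "bbox" ([left, top, width, height] in pixels, round what is visible of it).
The state is a dict: "clock": time; "joint_pos": joint angles; "qvel": joint speeds; "tau": joint torques, N m; "tool_pos": TCP position; "orientation": TCP orientation; "force": force on the tool from outside, world axes, zero at the start; "moment": the same for the moment, N m; "opening": finger opening in m.
Only numpy, scipy, OpenCV 4.12 (cv2) and the standard library are available. Lean on these libraries where they do the work, as an engineer would, in place of code of your own. Each camera call takes 0.05 s, during which the arm holds its last target.

## Working session

There is one attempt and no reset: what is moved stays moved. The work goes in short steps, Python scripts to look and compute and a shell command to move; the robot and the scene stay as the last step left them, time stands still between calls to the robot, and variables do not carry over. Pictures are saved under pics/ and viewed, and the job is handed in when it is done.

```bash
ls; mkdir -p pics
python3 - <<'E'
from plant import ctrl, snapshot, silhouettes
import cv2, numpy as np, pickle
print(ctrl.get_obs(), ctrl.tcp_to_grasp)
for n in ["scene","top"]:
    s=snapshot(n)
    print(n,{k:v for k,v in s.items() if k!="image"})
    cv2.imwrite(f"pics/{n}0.png",s["image"][:,:,::-1])
    pickle.dump(s,open(f"{n}0.pkl","wb"))
    for t in ["stop_handle","release","stop","pin"]:
        for r in silhouettes(s,t)[:3]:
            m=r["mask"]; ys,xs=np.nonzero(m)
            print(t,r["confidence"],r["bbox"],xs.mean(),ys.mean(),m.sum())
E
```

```text
pics
{'clock': 0.0, 'joint_pos': array([-6.03835157e+01,  2.05913040e+01,  6.33338937e-01, -1.89264815e-02,
       -7.01360535e+01, -1.65056511e+01]), 'qvel': array([ 0.02816124,  0.02017945,  0.10916741, -0.02181503, -0.03793391,
       -0.01734009]), 'tau': array([ 8.14086507e-04, -5.82710409e+01,  2.93052667e+01,  6.99704647e+00,
        6.83742706e-03, -1.62142242e-04]), 'tool_pos': array([ 0.15295334, -0.65693687,  0.22562462]), 'orientation': array([-8.99048006e+01,  9.65514134e-03,  1.31043956e+01]), 'force': array([-0.3387184 ,  0.4395596 , -0.49365284]), 'moment': array([ 0.04785637, -0.044284  , -0.01324939]), 'opening': 0.087548034415696} 0.0188
scene {'camera_matrix': array([[624.7445787 ,   0.        , 314.84653182],
       [  0.        , 624.7445787 , 235.24982532],
       [  0.        ,   0.        ,   1.        ]]), 'dist_coeffs': array([-0.22457752,  0.        ,  0.        ,  0.        ,  0.        ]), 'eye': array([1.07270771, 0.25005081, 0.48217385]), 'orientation': array([-1.26159869e+02,  4.29155544e-02,  1.20526166e+02]), 'shot': 1}
stop_handle 0.97 [345.5, 177.
[... 400 characters left out ...]
ay([[520.21660271,   0.        , 326.35701783],
       [  0.        , 520.21660271, 236.64531084],
       [  0.        ,   0.        ,   1.        ]]), 'dist_coeffs': array([-0.08728937,  0.        ,  0.        ,  0.        ,  0.        ]), 'eye': array([ 0.48766077, -0.01765177,  0.73190997]), 'orientation': array([-171.55123485,    0.983432  ,  -90.06404483]), 'shot': 2}
stop_handle 0.9 [299.8, 236.3, 42.4, 171.7] 321.8609228783479 301.4291707002259 3099
release 0.58 [300.6, 231.5, 27.1, 35.1] 313.76427525622256 248.95900439238653 683
stop 0.72 [298.5, 231.4, 43.8, 176.7] 321.90688504701245 301.7643312101911 3297
pin 0.72 [266.8, 215.0, 13.7, 17.1] 270.64285714285717 222.93956043956044 182
```

View pics/scene0.png

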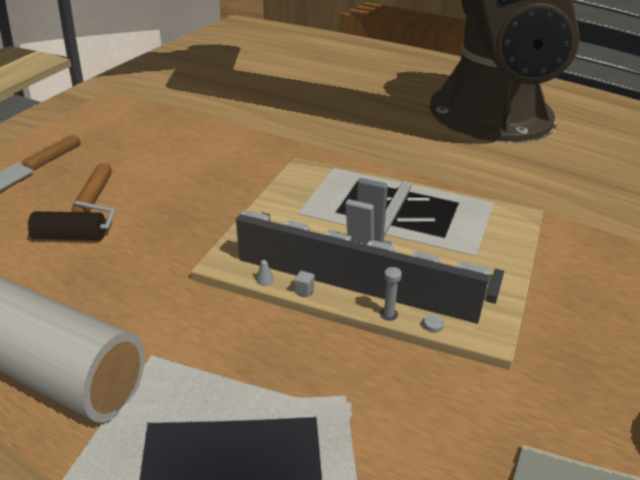

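View pics/top0.png

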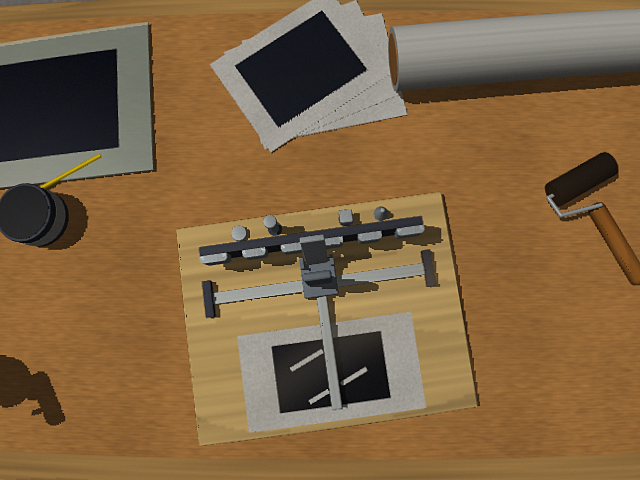

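The top picture shows the board slightly askew. From left (+y) to right the markers are disc (239,233), pin head (270,222), the stop at (318,265), block (345,216) and cone (381,213). The pin is therefore one notch to the +y side of the stop. In the scene view the pin head is at (392,273), grip plate top at about (371,182), and lever top at about (360,205). Next I'll enlarge the crops.

Run:
```python
import cv2, pickle
for n,(x,y,w,h) in {"scene":(330,165,100,75),"top":(260,200,120,110)}.items():
    im=pickle.load(open(f"{n}0.pkl","rb"))["image"][:,:,::-1]
    f=7 if n=="scene" else 5
    c=cv2.resize(im[y:y+h,x:x+w],None,fx=f,fy=f,interpolation=cv2.INTER_CUBIC)
    for i in range(0,w,10):
        cv2.putText(c,str(x+i),(i*f,8),0,.3,(0,0,255)); cv2.line(c,(i*f,10),(i*f,14),(0,0,255))
    for i in range(0,h,10): cv2.putText(c,str(y+i),(0,i*f+4),0,.3,(0,0,255))
    cv2.imwrite(f"pics/{n}0c.png",c)
```

```text
(no output)
```

View pics/scene0c.png

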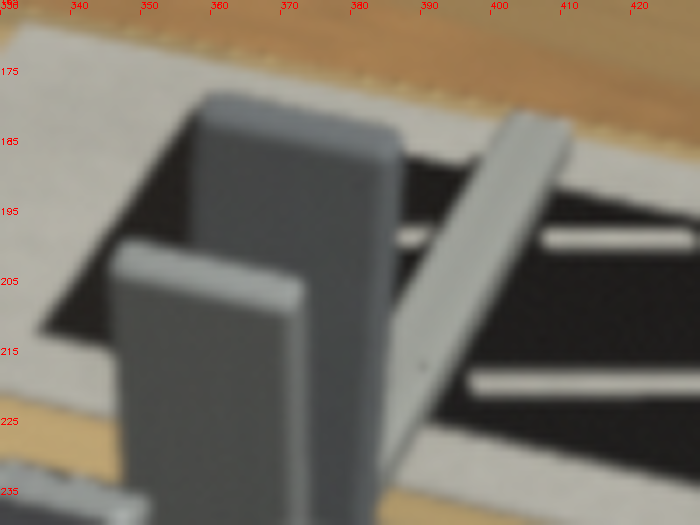

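View pics/top0c.png

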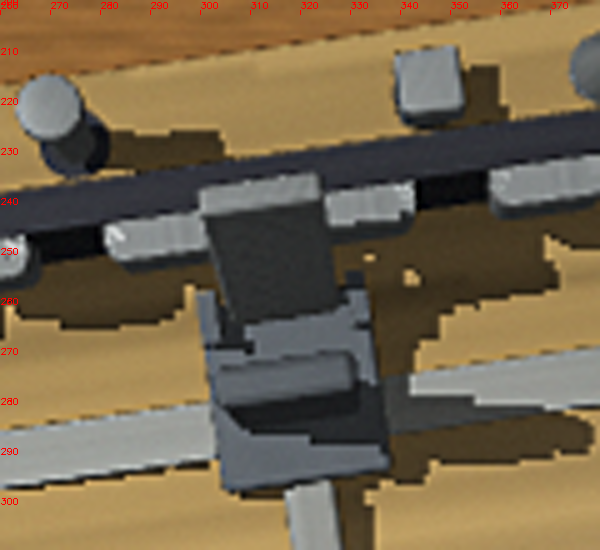

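```bash
cat > h.py <<'E'
import numpy as np, cv2, pickle
from scipy.spatial.transform import Rotation as R
def ray(s,p):
    u=cv2.undistortPoints(np.array([[p]],float),s["camera_matrix"],s["dist_coeffs"])[0,0]
    if "mount" in s: T=s["T"]@s["mount"]; Q=T[:3,:3]; e=T[:3,3]
    else: Q=R.from_euler("xyz",s["orientation"],degrees=True).as_matrix(); e=s["eye"]
    d=Q@[u[0],u[1],1]; return e,d/np.linalg.norm(d)
def tri(*obs):
    A=0;b=0;L=[]
    for s,p in obs:
        e,d=ray(s,p); M=np.eye(3)-np.outer(d,d); A=A+M; b=b+M@e; L.append((e,M))
    x=np.linalg.solve(A,b); return x,[float(np.linalg.norm(M@(x-e)))*1e3 for e,M in L]
def atz(s,p,z):
    e,d=ray(s,p); return e+d*(z-e[2])/d[2]
E
python3 - <<'E'
from h import *
S=pickle.load(open("scene0.pkl","rb"));T=pickle.load(open("top0.pkl","rb"))
P={"gripL(+y)back":((385.5,183),(303,274.5)),"gripR back":((359.5,178),(329.5,270)),"grip c":((372.3,183.3),(316.6,275.6)),
"lev c":((359.7,204.2),(312.1,239.2)),"lev+y":((372.3,207.3),(300.5,241)),"lev-y":((347.2,201),(323.8,237.2)),"pin head":((392.8,271.5),(269.7,221))}
np.set_printoptions(precision=4,suppress=True)
for k,(a,b) in P.items(): print(k,*tri((S,a),(T,b)))
# markers at z
print("disc",atz(T,(239,233),.023),atz(S,(433,321),.023)); print("block",atz(T,(345,214),.037)); print("cone tip",atz(T,(382,211),.043))
E
```

```text
gripL(+y)back [0.5328 0.0203 0.1276] [0.5091755814989067, 0.5091755814988946]
gripR back [ 0.5377 -0.0099  0.1273] [1.221713087555566, 1.2217130875556155]
grip c [0.532  0.0045 0.1218] [0.25948209671614525, 0.2594820967160662]
lev c [0.5752 0.0104 0.1206] [0.7632023258051964, 0.7632023258052294]
lev+y [0.5731 0.0242 0.1201] [0.7699482463764115, 0.7699482463764037]
lev-y [ 0.5774 -0.0035  0.1213] [0.8290252793149695, 0.8290252793149688]
pin head [0.6058 0.067  0.0741] [0.5167122195386599, 0.5167122195386521]
disc [0.5985 0.1156 0.023 ] [0.6008 0.1168 0.023 ]
block [ 0.6219 -0.0312  0.037 ]
cone tip [ 0.6247 -0.081   0.043 ]
```

Yaw of the board is about 7.6°, with the pinch point near (0.545, 0.007). The pin measures one notch to +y, which agrees with the picture. Next I move above the stop, with translation first.

```bash
python3 -m pendant '[[[2.2,-0.1,2.3,0,0,0,1],[2.2,-0.1,2.3,0,0,0,1],[2.2,-0.1,2.3,0,0,0,1],[2.2,-0.1,2.3,0,0,0,1],[2.2,-0.1,2.3,0,0,0,1],[2.2,-0.1,2.3,0,0,0,1],[2.2,-0.1,2.3,0,0,0,1],[2.2,-0.1,2.3,0,0,0,1],[2.2,-0.1,2.3,0,0,0,1],[2.2,-0.1,2.3,0,0,0,1],[2.2,-0.1,2.3,0,0,0,1],[2.2,-0.1,2.3,0,0,0,1]]]'
python3 -m pendant '[[[2.2,-0.1,2.3,0,0,0,1],[2.2,-0.1,2.3,0,0,0,1],[2.2,-0.1,2.3,0,0,0,1],[2.2,-0.1,2.3,0,0,0,1],[2.2,-0.1,2.3,0,0,0,1],[2.2,-0.1,2.3,0,0,0,1],[2.2,-0.1,2.3,0,0,0,1],[2.2,-0.1,2.3,0,0,0,1],[2.2,-0.1,2.3,0,0,0,1],[2.2,-0.1,2.3,0,0,0,1],[2.2,-0.1,2.3,0,0,0,1],[2.2,-0.1,2.3,0,0,0,1]]]'
python3 -m pendant '[[[0,0,0,0,-7,0,1],[0,0,0,0,-7,0,1],[0,0,0,0,-7,0,1],[0,0,0,0,-7,0,1],[0,0,0,0,-7,0,1],[0,0,0,0,-7,0,1],[0,0,0,0,-7,0,1],[0,0,0,0,-7,0,1],[0,0,0,0,-7,0,1],[0,0,0,0,-7,0,1],[0,0,0,0,-7,0,1],[0,0,0,0,-7,0,1]]]'
python3 -m pendant '[[[0,0,0,0,-0.5,0,1],[0,0,0,0,0,0,1],[0,0,0,0,0,0,1]]]'
python3 - <<'E'
from h import *
from plant import ctrl,snapshot,silhouettes
o=ctrl.get_obs(); s=snapshot("wrist"); M=np.eye(4); M[:3,:3]=R.from_euler("xyz",o["orientation"],degrees=True).as_matrix(); M[:3,3]=o["tool_pos"]; s["T"]=M
print(o); pickle.dump(s,open("wrist1.pkl","wb")); print(s["mount"]); cv2.imwrite("pics/wrist1.png",s["image"][:,:,::-1])
for t in ["stop_handle","release","pin"]:
    for r in silhouettes(s,t)[:2]: print(t,r["confidence"],r["bbox"])
E
```

```text
clock: 1.5
tool_pos: [0.3481, -0.3273, 0.239]
orientation: [-90.0, -0.0, 13.1]
force: [1.1, -0.6, 0.2]
opening: 0.0875
clock: 2.5
tool_pos: [0.5427, 0.0015, 0.2509]
orientation: [-90.0, -0.0, 13.1]
force: [0.8, -0.5, 1.0]
opening: 0.0876
clock: 3.5
tool_pos: [0.5421, -0.0, 0.2507]
orientation: [-90.0, -0.0, 97.5]
force: [0.1, -1.7, -0.3]
opening: 0.0875
clock: 3.75
tool_pos: [0.5421, -0.0, 0.2506]
orientation: [-90.0, -0.0, 97.4]
force: [-0.5, 0.2, 0.8]
opening: 0.088
{'clock': 3.75, 'joint_pos': array([ 2.07165321e+01,  7.11875168e+00, -1.40074176e+01, -1.90534925e-03,
       -6.88666992e+01, -1.33315396e+01]), 'qvel': array([-0.00468194, -0.00157082,  0.11846595, -0.00151095, -0.02843541,
        0.50960876]), 'tau': array([ 4.60308933e-03, -3.93179941e+01,  2.91031086e+01,  6.94660977e+00,
        1.94155471e-02,  1.15316052e-01]), 'tool_pos': array([ 5.42099683e-01, -2.49761437e-05,  2.50623528e-01]), 'orientation': array([-9.00065295e+01, -3.37382332e-03,  9.73843058e+01]), 'force': array([-0.46936803,  0.22900457,  0.77590356]), 'moment': array([0.0164227 , 0.05293566, 0.03580313]), 'opening': 0.08796578604278968}
[[ 2.34196309e-04  9.62625805e-01  2.70834828e-01 -7.25610393e-02]
 [ 5.84162135e-04 -2.70834921e-01  9.62625630e-01 -1.58187110e-01]
 [ 9.99999802e-01 -6.72319181e-05 -6.25758085e-04 -2.53420109e-04]
 [ 0.00000000e+00  0.00000000e+00  0.00000000e+00  1.00000000e+00]]
stop_handle 0.84 [273.9, 184.2, 225.8, 66.9]
release 0.83 [270.8, 193.4, 40.8, 59.4]
```

View pics/wrist1.png

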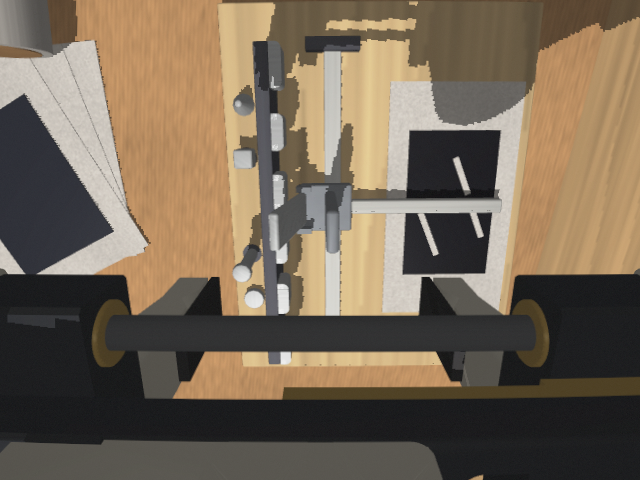

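The wrist view shows the stop plates at about (285,222) (lever) and (333,228) (grip plate). The pin head is at (242,272), one notch to the image-down (+y) side, and the disc at (255,298) is beyond it. I'll enlarge this to refine the position.

Run:
```python
import cv2, pickle
x,y,w,h=225,175,130,110; f=6
im=pickle.load(open("wrist1.pkl","rb"))["image"][:,:,::-1]
c=cv2.resize(im[y:y+h,x:x+w],None,fx=f,fy=f,interpolation=cv2.INTER_CUBIC)[:600]
for i in range(0,w,10):
    cv2.putText(c,str(x+i),(i*f,8),0,.3,(0,0,255)); cv2.line(c,(i*f,10),(i*f,14),(0,0,255))
for i in range(0,h,10): cv2.putText(c,str(y+i),(0,i*f+4),0,.3,(0,0,255))
cv2.imwrite("pics/wrist1c.png",c)
```

```text
(no output)
```

View pics/wrist1c.png

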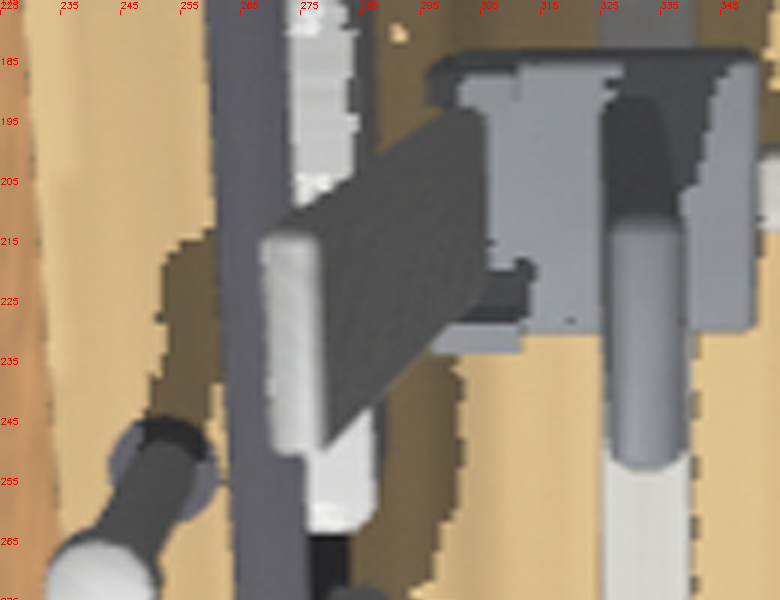

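Run:
```python
from h import *
S=pickle.load(open("scene0.pkl","rb"));T=pickle.load(open("top0.pkl","rb"));W=pickle.load(open("wrist1.pkl","rb"))
np.set_printoptions(precision=4,suppress=True)
P={"grip c":((372.3,183.3),(316.6,275.6),(332.5,232)),"lev c":((359.7,204.2),(312.1,239.2),(274.5,232)),"lev+y":((372.3,207.3),(300.5,241),(275.5,249)),"lev-y":((347.2,201),(323.8,237.2),(273.7,214.5)),"pin head":((392.8,271.5),(269.7,221),(241.5,273))}
X={}
for k,(a,b,c) in P.items(): X[k]=tri((S,a),(T,b),(W,c))[0]; print(k,*tri((S,a),(T,b),(W,c)), "TW",tri((T,b),(W,c))[0])
# rack far (x+) top edge in wrist at z~0.076 : two pts
for z in (.076,):
    a=atz(W,(259.5,180),z);b=atz(W,(264.5,272),z); d=b-a; print("rack edge",a,b,np.degrees(np.arctan2(-d[0],d[1])))
    a=atz(W,(254,45),z);b=atz(W,(268.5,360),z); d=b-a; print("rack full",a,b,np.degrees(np.arctan2(-d[0],d[1])))
# markers
ps=[atz(T,(239,232),.023),atz(T,(381,213),.04)]
m=[atz(W,(255,298),.023),atz(W,(244,158),.037),atz(W,(243,104),.043)]
print(m)
for yaw in (7.0,7.5,8.):
    c,s=np.cos(np.radians(yaw)),np.sin(np.radians(yaw)); Q=np.array([[c,-s],[s,c]])
    print(yaw,"from grip",X["grip c"][:2]+Q@[.012,0],"from pin",X["pin head"][:2]-Q@[.07,.05],"lever-grip in handle",Q.T@(X["lev c"]-X["grip c"])[:2], "pin-grip",Q.T@(X["pin head"]-X["grip c"])[:2])
```

```text
grip c [0.5322 0.0047 0.1221] [0.17624904566932517, 0.4488266136370811, 0.3200192686453152] TW [0.5322 0.0043 0.1238]
lev c [0.5757 0.0106 0.121 ] [0.7604861467790429, 0.982090673996302, 0.6003017065084285] TW [0.5754 0.0096 0.125 ]
lev+y [0.5736 0.0244 0.1205] [0.8171151827316676, 0.9159926599324, 0.5686424200233784] TW [0.5734 0.0234 0.1235]
lev-y [ 0.5777 -0.0032  0.1216] [0.7371048622333284, 1.0506737052730946, 0.5115796769374293] TW [ 0.5772 -0.0043  0.1274]
pin head [0.6061 0.067  0.0742] [0.5867521297120379, 0.5315023783509002, 0.3245749463564187] TW [0.6059 0.0663 0.0759]
rack edge [ 0.5972 -0.0202  0.076 ] [0.5854 0.0626 0.076 ] 8.099176289985392
rack full [ 0.6111 -0.1256  0.076 ] [0.5735 0.1537 0.076 ] 7.676452692243547
[array([0.5983, 0.1151, 0.023 ]), array([ 0.6188, -0.0329,  0.037 ]), array([ 0.6225, -0.081 ,  0.043 ])]
7.0 from grip [0.5441 0.0061] from pin [0.5427 0.0089] lever-grip in handle [0.0438 0.0006] pin-grip [0.0809 0.0529]
7.5 from grip [0.5441 0.0062] from pin [0.5432 0.0083] lever-grip in handle [0.0439 0.0002] pin-grip [0.0814 0.0522]
8.0 from grip [0.5441 0.0063] from pin [0.5437 0.0078] lever-grip in handle [ 0.0439 -0.0001] pin-grip [0.0818 0.0515]
```

```bash
python3 -m pendant '[[[0.6,0,-0.7,0,-0.3,0,1],[0,1,0,0,0,0,1],[0,1.5,0,0,0,0,1],[0,1.5,0,0,0,0,1],[0,1.5,0,0,0,0,1],[0,1.5,0,0,0,0,1],[0,1,0,0,0,0,1],[0,1,0,0,0,0,1],[0,1,0,0,0,0,1],[0,0,0,0,0,0,1],[0,0,0,0,0,0,1]]]'
python3 - <<'E'
from h import *
from plant import ctrl,snapshot,silhouettes
o=ctrl.get_obs(); s=snapshot("wrist"); M=np.eye(4); M[:3,:3]=R.from_euler("xyz",o["orientation"],degrees=True).as_matrix(); M[:3,3]=o["tool_pos"]; s["T"]=M
print(o["tool_pos"],o["orientation"],o["force"]); pickle.dump(s,open("wrist2.pkl","wb")); cv2.imwrite("pics/wrist2.png",s["image"][:,:,::-1])
t=snapshot("scene");cv2.imwrite("pics/scene2.png",t["image"][:,:,::-1])
E
```

```text
clock: 4.87
tool_pos: [0.5482, 0.0068, 0.1502]
orientation: [-90.0, 0.0, 97.9]
force: [0.5, -0.2, 0.1]
opening: 0.0873
[0.54819793 0.00680842 0.15022059] [-8.99542483e+01  1.78571890e-02  9.79134192e+01] [ 0.48437995 -0.22351855  0.11056592]
```

View pics/wrist2.png

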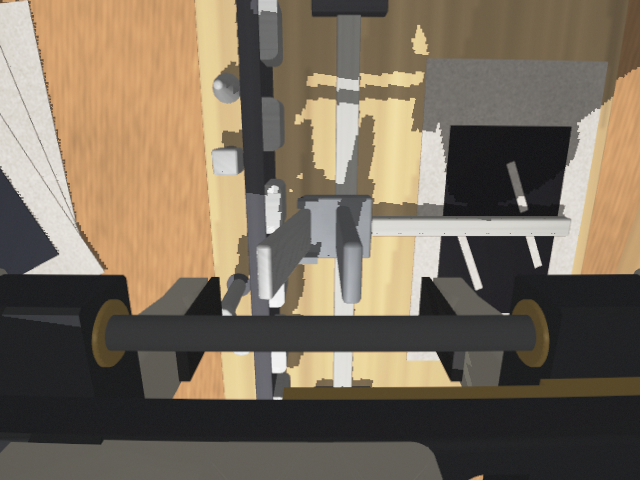

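View pics/scene2.png

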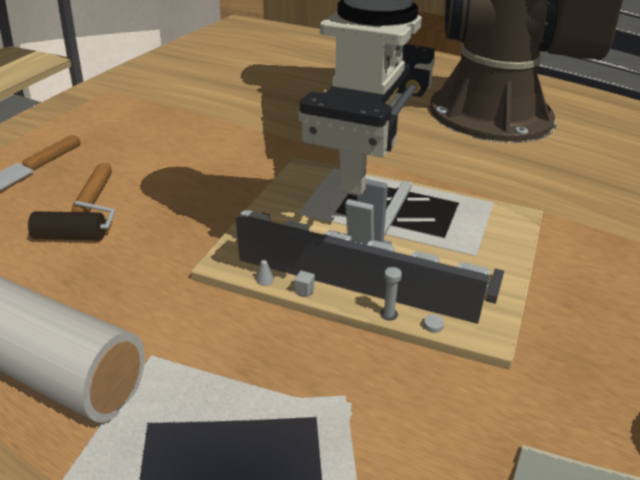

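The wrist view shows both plates between the open jaws: lever top about (264,272), grip plate top about (352,270), inner pad edges about x=220 and 421. I'll check by re-triangulating.

Run:
```python
from h import *
W=pickle.load(open("wrist1.pkl","rb"));V=pickle.load(open("wrist2.pkl","rb"))
np.set_printoptions(precision=4,suppress=True)
Ti=np.linalg.inv(V["T"])
for k,a,b in (("grip",(332.5,232),(352,270)),("lever",(274.5,232),(263.5,272))):
    x,r=tri((W,a),(V,b)); z=atz(V,b,.125); print(k,x,r,"plane",z,"tool cm",(Ti@np.r_[z,1])[:3]*100)
```

```text
grip [0.5312 0.008  0.1096] [0.37872615176618507, 0.37872615176618474] plane [0.5331 0.0022 0.125 ] tool cm [-0.2505  2.5234  1.559 ]
lever [0.5766 0.0105 0.1222] [0.5019896932093363, 0.5019896932091684] plane [0.5768 0.0093 0.125 ] tool cm [-0.144   2.5198 -2.8719]
```

```bash
python3 -m pendant '[[[-0.1,1,0,0,0.2,0,1],[0,1,0,0,0,0,1],[0,1,0,0,0,0,1],[0,1,0,0,0,0,1],[0,1,0,0,0,0,1],[0,0.8,0,0,0,0,1],[0,0.5,0,0,0,0,1],[0,0,0,0,0,0,1],[0,0,0,0,0,0,1]]]'
python3 -m pendant '[[[0,0,0.2,0,0,0,1],[0,0,0.2,0,0,0,1],[0,0,0,0,0,0,1],[0,0,0,0,0,0,1]]]'
```

```text
clock: 5.72
tool_pos: [0.5484, 0.0058, 0.0873]
orientation: [-90.0, 0.0, 97.7]
force: [0.5, 0.6, 1.1]
opening: 0.0876
clock: 6.05
tool_pos: [0.5445, 0.0054, 0.088]
orientation: [-90.0, -0.0, 97.7]
force: [0.1, 0.9, 0.8]
opening: 0.0875
```

```bash
python3 -m pendant '[[[0,0,0,0,0,0,0.5],[0,0,0,0,0,0,0.5],[0,0,0,0,0,0,0.5],[0,0,0,0,0,0,0.5],[0,0,0,0,0,0,0.5]]]'
python3 -m pendant '[[[0,0,0,0,0,0,0.3],[0,0,0,0,0,0,0.3],[0,0,0,0,0,0,0.3],[0,0,0,0,0,0,0.3],[0,0,0,0,0,0,0.3]]]'
python3 -m pendant '[[[0,0,0,0,0,0,0],[0,0,0,0,0,0,0],[0,0,0,0,0,0,0],[0,0,0,0,0,0,0],[0,0,0,0,0,0,0]]]'
```

```text
clock: 6.47
tool_pos: [0.5467, 0.0058, 0.0884]
orientation: [-90.2, -0.0, 97.8]
force: [6.5, -1.1, 0.3]
opening: 0.0598
clock: 6.88
tool_pos: [0.5442, 0.0049, 0.0892]
orientation: [-90.0, 0.0, 97.7]
force: [-7.7, -0.5, 17.2]
opening: 0.0337
clock: 7.3
tool_pos: [0.5442, 0.0049, 0.0892]
orientation: [-90.0, 0.0, 97.7]
force: [-6.3, -1.3, 15.9]
opening: 0.0333
```

Lever squeezed (opening 33.5 mm, against 34 mm expected). Sliding toward +y while keeping the grip.

```bash
python3 -m pendant '[[[0.3,0,0,0,0,0,0],[0.5,0,0,0,0,0,0],[0.5,0,0,0,0,0,0],[0.5,0,0,0,0,0,0],[0.5,0,0,0,0,0,0],[0.5,0,0,0,0,0,0]]]'
python3 -m pendant '[[[0.5,0,0,0,0,0,0],[0.5,0,0,0,0,0,0],[0.5,0,0,0,0,0,0],[0.5,0,0,0,0,0,0],[0.3,0,0,0,0,0,0],[0,0,0,0,0,0,0],[0,0,0,0,0,0,0],[0,0,0,0,0,0,0]]]'
python3 - <<'E'
from h import *
from plant import ctrl,snapshot,silhouettes
for n in ("scene","top","wrist"):
    o=ctrl.get_obs(); s=snapshot(n); M=np.eye(4); M[:3,:3]=R.from_euler("xyz",o["orientation"],degrees=True).as_matrix(); M[:3,3]=o["tool_pos"]
    if n=="wrist": s["T"]=M
    pickle.dump(s,open(n+"3.pkl","wb")); cv2.imwrite(f"pics/{n}3.png",s["image"][:,:,::-1])
E
```

```text
clock: 7.8
tool_pos: [0.5403, 0.0325, 0.0892]
orientation: [-90.0, 0.1, 97.7]
force: [-6.7, -3.7, 17.1]
opening: 0.0339
clock: 8.47
tool_pos: [0.5371, 0.0557, 0.0892]
orientation: [-90.0, 0.0, 97.8]
force: [-8.0, -0.5, 18.3]
opening: 0.0337
```

View pics/wrist3.png

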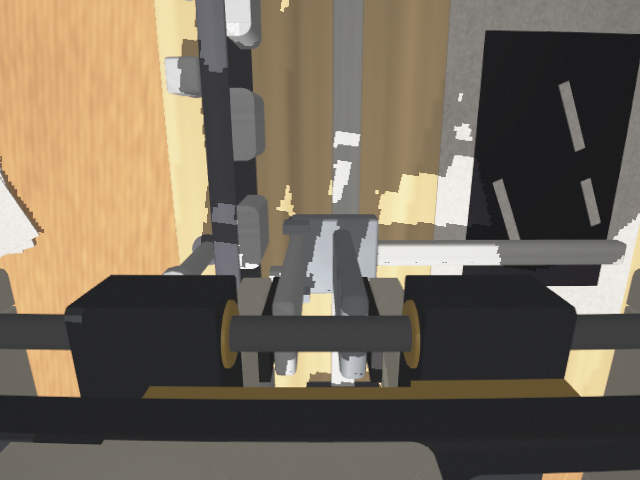

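View pics/scene3.png

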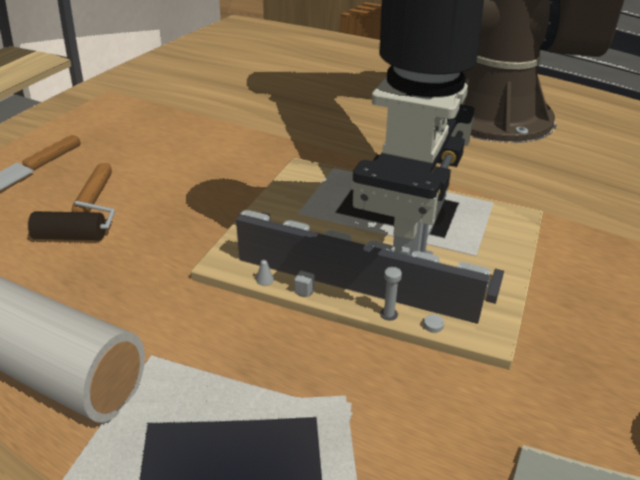

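The wrist view shows the squeezed plates between the pads, with +y ends at about (285,372) and (353,376). In the scene view the stop stands behind the pin (392,275). I'll compare the plate-end position with the first measurement before letting go.

Run:
```python
from h import *
V=pickle.load(open("wrist3.pkl","rb")); W=pickle.load(open("wrist1.pkl","rb"))
a=np.radians(7.7); ey=np.array([-np.sin(a),np.cos(a)]); ex=np.array([np.cos(a),np.sin(a)])
f=lambda p: np.round([p[:2]@ex*1e3,p[:2]@ey*1e3],1)
print("wrist1 grip end",f(atz(W,(333.,252.5),.125)),"lever end",f(atz(W,(275.5,249.5),.125)))
print("wrist3 grip end",f(atz(V,(353,377),.125)),"lever end",f(atz(V,(285,374),.125)))
print("pin",f(np.array([.606,.0668])))
# paper arm (thin bar fixed to the stop): z unknown ~0.03
for z in (.03,): print("bar w1",f(atz(W,(420,206),z)),"w3",f(atz(V,(440,252),z)))
```

```text
wrist1 grip end [527.9 -51. ] lever end [571.7 -53.7]
wrist3 grip end [528.1  -1. ] lever end [552.8  -2.3]
pin [609.5 -15. ]
bar w1 [439.  -67.3] w3 [469.8 -17.6]
```

The stop moved 50 mm and its centre is at rail y of about -16 mm, against -15 mm for the pin. Releasing.

```bash
python3 -m pendant '[[[0,0,0,0,0,0,0.6],[0,0,0,0,0,0,0.8],[0,0,0,0,0,0,1],[0,0,0,0,0,0,1],[0,0,0,0,0,0,1],[0,0,0,0,0,0,1],[0,0,0,0,0,0,1],[0,0,0,0,0,0,1]]]'
python3 - <<'E'
from h import *
from plant import ctrl,snapshot,silhouettes
o=ctrl.get_obs();print(o["force"],o["tool_pos"],o["opening"])
s=snapshot("wrist"); cv2.imwrite("pics/wrist4.png",s["image"][:,:,::-1])
E
```

```text
clock: 9.28
tool_pos: [0.537, 0.0557, 0.0873]
orientation: [-89.9, 0.0, 97.7]
force: [0.4, 0.0, -0.1]
opening: 0.0813
[ 0.38623717  0.01194809 -0.06749219] [0.53701489 0.05565337 0.08731775] 0.08131845056730506
```

View pics/wrist4.png

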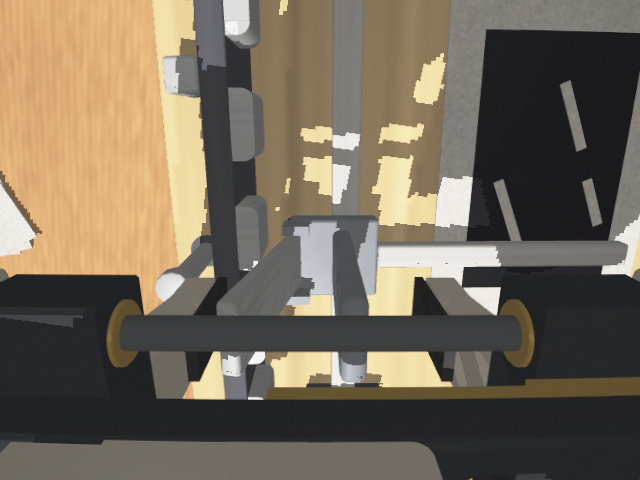

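The lever has sprung back: its top now leans out at about (232,360), still clear of the pad. Centring, then withdrawing upward.

```bash
python3 -m pendant '[[[0,0,-0.3,0,0,0,1],[0,0,0,0,0,0,1],[0,-0.5,0,0,0,0,1],[0,-1,0,0,0,0,1],[0,-1,0,0,0,0,1],[0,-1,0,0,0,0,1],[0,-1.5,0,0,0,0,1],[0,-2,0,0,0,0,1],[0,-3,0,0,0,0,1],[0,-3,0,0,0,0,1],[0,-2,0,0,0,0,1]]]'
python3 -m pendant '[[[-3,0,0,0,0,0,1],[-3,0,0,0,0,0,1],[-3,0,0,0,0,0,1],[-3,0,0,0,0,0,1],[-3,0,0,0,0,0,1],[-3,0,0,0,0,0,1],[-3,0,0,0,0,0,1],[0,0,0,0,0,0,1],[0,0,0,0,0,0,1]]]'
python3 - <<'E'
from h import *
from plant import ctrl,snapshot,silhouettes
for n in ("scene","top"):
    s=snapshot(n); pickle.dump(s,open(n+"5.pkl","wb")); im=s["image"][:,:,::-1]; cv2.imwrite(f"pics/{n}5.png",im)
    x,y,w,h=(220,150,300,225)if n=="scene" else (190,180,270,200)
    cv2.imwrite(f"pics/{n}5c.png",cv2.resize(im[y:y+h,x:x+w],None,fx=2.6,fy=2.6,interpolation=cv2.INTER_CUBIC))
    for t in ["release","stop","pin"]:
        for r in silhouettes(s,t)[:1]: print(n,t,r["confidence"],r["bbox"])
E
```

```text
clock: 10.25
tool_pos: [0.5414, 0.0563, 0.242]
orientation: [-90.2, -0.0, 97.7]
force: [1.4, -0.4, 1.1]
opening: 0.0879
clock: 11.0
tool_pos: [0.5686, -0.1534, 0.2384]
orientation: [-90.0, 0.0, 97.6]
force: [-0.6, 0.6, -0.2]
opening: 0.0876
scene release 0.66 [390.7, 186.8, 55.2, 69.7]
scene stop 0.58 [391.2, 187.1, 56.2, 68.9]
scene pin 0.6 [382.1, 265.3, 16.8, 51.1]
top stop 0.61 [291.2, 368.8, 12.0, 45.9]
```

View pics/scene5c.png

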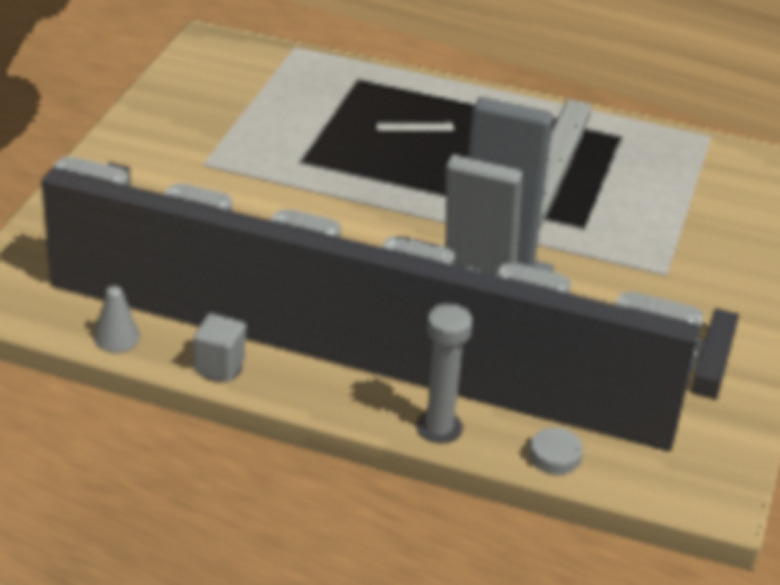

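View pics/top5c.png

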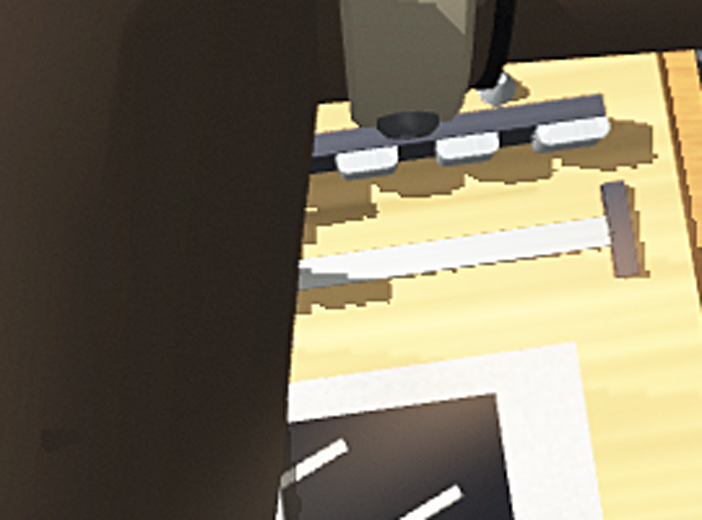

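The scene crop shows the lever standing between the fourth and fifth teeth, directly behind the pin and leaning toward the rack. I'll put numbers on its lean and place.

Run:
```python
from h import *
S0=pickle.load(open("scene0.pkl","rb"));S=pickle.load(open("scene5.pkl","rb"))
a=np.radians(7.7); Q=np.array([[np.cos(a),np.sin(a)],[-np.sin(a),np.cos(a)]])
for n,s,g,l in (("before",S0,(372.3,183.3),(359.7,204.2)),("after",S,(417.3,192.3),(406.5,214.6))):
    G=Q@atz(s,g,.122)[:2]*1e3; L=Q@atz(s,l,.121)[:2]*1e3; print(n,"grip",G,"lever",L,"gap",L-G)
print("pin",Q@[606,66.8])
```

```text
before grip [527.98388639 -66.54106138] lever [571.78082123 -65.84561975] gap [43.79693484  0.69544163]
after grip [526.38224028 -15.38118052] lever [571.27734689 -14.72933641] gap [44.89510661  0.65184411]
pin [609.48609621 -14.99795062]
```

The lean matches the rest state (44.9 mm gap, against 43.8 mm at the start) and the stop is in line with the pin to within 0.5 mm. The robot is clear, so I'm handing in.

```bash
python3 -c "
from plant import ctrl
print(ctrl.close_job())"
```

```text
the job is handed in; nothing more can be done
None
```

The stop is latched in the pin's notch, one notch to the +y side of the middle. I squeezed the lever (33.5 mm between the pads, against 34 mm expected), slid the stop about 51 mm while holding it, let go and withdrew. The job took about 11 s of the 35 s allowed.

**Checks before handing in:**
- **Position:** in the scene picture, the stop's rail coordinate is within 0.5 mm of the pin's.
- **Latch:** the gap between grip plate and lever tops is 44.9 mm, against 43.8 mm at rest at the start, so the lever has sprung back.
- **Robot:** it was clear of everything, with wrist force near zero. The highest force reported after a move was about 20 N.

**Checks that failed or disagreed:**
- **Top camera:** the arm blocked its final view of the stop, and its "stop" detection there was spurious. The last check rests on the scene picture alone, using the plate heights measured at the start.
- **Grip plate height:** one estimate from two wrist pictures came out 13 mm low (0.110 m instead of about 0.123 m), so I did not use it.

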